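Bolt the prop chest shut

ROBOT

A 6-joint arm with a two-finger parallel gripper is mounted at the origin on the work surface. World frame = base frame: x ahead of the robot, y to its left, z up, the work surface at z = 0. Lengths are in m, angles in rad, forces in N, time in s.
With the tool pointing down it reaches from about 0.25 to 0.775 m from the base axis. Payload 8.9 kg.
Tool frame: the origin (TCP) lies at the very end of the fingers, on their centre line; the grasp point (between the pads) lies 19 mm behind it; z points along the fingers, y is the direction in which the jaws open and shut (so a half turn about z gives the same grasp; the last joint's range is limited). The gripper opens to 85 mm and grips with 20 to 120 N. Pads are 22 mm wide; open, the fingers measure 114 mm over their backs; the gripper's body (76 mm by 85 mm) begins 54 mm behind the grasp point. The pads swing forward as they close: fully open they stand 13 mm farther back than shut.
Start: joints at [1.121, 0.291, -0.153, 1.127, 0, 1.431], TCP at [0.161, 0.5, 0.231] pointing down, gripper open.
Joint ranges: [-2.52, 2.52], [-0.91, 1.74], [-1.3, 1.37], [-1.96, 2.02], [-1.52, 1.47], [-3.14, 3.14]. Speed limits (rad/s): [2.22, 2.22, 2.79, 3.14, 3.14, 3.14].

INTERFACE

Orientations are given as a 3x3 rotation matrix whose columns are the frame's x, y, z axes.
In Python, from bench import robot, camera, camera_info gives the robot as it stands.
- The arm moves only by the tool servo_tool, never from a script. Its argument "series" is one flat list of numbers, 7 for each row, row after row: the closure, from 0 (fully open) to 1 (shut), then the shift along the tool's x, y, z in units of 0.75 m (1.0 is 0.75 m), then the turn, a rotation vector about the tool's x, y, z in units of 30 degrees (1.0 is 30 degrees). In form: [fingers, tx, ty, tz, wx, wy, wz, fingers, tx, ty, tz, wx, wy, wz, ...]. A call has 1 to 5 rows; each row shifts and turns the pose as measured when the row begins, along the tool's axes as they then stand; what a row does not reach is not made up. A row lasts 1/10 s, in which the tool goes at most 50 mm and 8.59 degrees, less where a joint would pass 70% of its speed; a pose out of reach is approached as far as the arm can. A call with a number of a shift or a turn outside -1 to 1 is refused whole. A call with a gripper value outside its range is refused whole. The fingers move at their own pace and stop on an object; "force" is the grip in N (left out, the last holds). Time passes only in rows, so rows that do not move let the fingers close. It gives the time, the measured TCP pose, the force and the opening at its end, in the units of the state.
- robot.state(): the state, without advancing time (a new reading comes with each control period).
- camera(name): name is "scene" or "side" or "wrist"; returns the picture (420x560x3 uint8, red, green, blue); there is no depth.
- camera_info(name): a dict with "fx", "fy", "cx", "cy" (pixels), "cam_to_world" (4x4, takes a point from camera to world coordinates). Camera axes: x right, y down, z forward; pixel columns grow to the right and rows downward; lengths in m; the calibration is good to about 2 mm. A picture is of the moment at which its call begins: read the wrist's pose just before it. camera_info takes no time and is no camera call; for the wrist camera it gives the pose at the moment of the call.
- robot.hand_in(): hands the job in, once; it reports no verdict.
The state is a dict: "t": time; "joint_positions": joint angles; "joint_vel": joint speeds; "joint_efforts": joint torques, N m; "tcp_pos": TCP position; "eef_rot": TCP orientation; "wrist_force": force on the tool from outside, world axes, zero at the start; "wrist_torque": the same for the moment, N m; "grip_width": opening from 0.0 (shut) to 1.0 (fully open).
Only numpy, scipy, OpenCV 4.12 (cv2) and the standard library are available. Lean on these libraries where they do the work, as an engineer would, in place of code of your own. Each camera call takes 0.05 s, during which the arm holds its last target. There are 200 camera calls.

TASK

Of the two steel barrel bolts on the lid of the wooden chest one is still drawn back. Push its knob along the slot until the bolt is fully home in its keep, then push the knob over sideways into the notch and all the way down, so that the chest is locked. Leave the other bolt locked, and everything lying on and around the chest where it is.

Things in the scene. Friction and masses are not known exactly. Their poses are not given: they have to be found in the camera images.
- chest: Low plywood chest on the table, 320 mm deep (its x), 520 mm wide (its y), 160 mm high; fixed. Origin: centre of its underside. Its front (-x side) faces the robot at yaw 0; z is up. The front 48 mm of its top is a fixed rail, the rest is the lid, both at the same height of 160 mm.
- bolt: The steel barrel bolt that is drawn back, fixed on the lid 160 mm left or right of its middle (which one changes). Origin: on the lid's surface under the rod's axis; z up. The 16 mm rod lies along x, axis 12 mm above the lid, and shoots towards -x into a keep on the front rail. Its housing is 29 mm wide (y -14.5 to 14.5), runs from x -66 to 36 mm; top 25 mm above the lid.
- bolt_notch (a point): Where that bolt's L-shaped slot turns its corner: on the rod's axis, 45 mm along -x from bolt's origin, 12 mm above the lid. The long leg, 11 mm wide, runs along x through the top of the housing and ends here; from here a 12 mm wide notch goes through the +y side of the housing. Upright, the knob can only travel along x; only in its last 4 mm of travel can it be turned over to +y.
- bolt_slide (a joint): Travel of that bolt in m: 0 fully drawn back, 0.050 fully home (stop at the end of the slot). Grows towards -x of bolt. Moves against about 4 N of friction and stays where it is left.
- bolt_turn (a joint): Turn of that bolt's knob about the rod's axis in rad: 0 upright, 1.45 all the way down in the notch, pointing to +y of bolt and nearly level (stop). Friction of about 0.06 N m: it stays where it is left and does not fall by itself, so it must be pushed down to the stop.
- bolt_knob (a point): Centre of the head of that bolt's knob, moves with it. The knob is a pin standing on the rod: an 8 mm thick stem through the slot, and a head 16 mm thick, 24 mm long, centred 36 mm from the rod's axis, its end 48 mm from it (60 mm above the lid when upright). The stem is at x = 3 mm minus the travel bolt_slide in bolt's frame.
- bolt2: The second barrel bolt, same make, size and axes, at the other side of the lid's middle. It is already home and its knob lies down in the notch.
- bolt2_slide (a joint): Travel of the second bolt in m, same meaning; about 0.05 at the start, to be left so.
- bolt2_turn (a joint): Turn of the second bolt's knob in rad, same meaning; about 1.43 at the start, to be left so.
- tape_lid: Loose red tape roll lying flat on the lid between the bolts, 90 mm across, 48 mm high. Origin: centre of its underside.
- scissors: Loose scissors lying on the rear part of the lid, 190 mm long, 10 mm high. Origin at the pivot, on the underside.
- tape_table: Loose yellow tape roll lying flat on the table right of the chest, 90 mm across, 48 mm high. Origin: centre of its underside.
- stapler: Loose stapler on the table left of the chest, 130 mm long, 60 mm high. Origin: centre of its underside.
- tin: Loose paint tin on the table left of the chest, 74 mm across, 85 mm high. Origin: centre of its underside.
- glue: Loose glue bottle on the table right of the chest, 48 mm across, 125 mm high. Origin: centre of its underside.

How it is judged:
At the end, for the whole second after the job is handed in: The bolt that was drawn back is home (travel above 44 of 50 mm) with its knob down in the notch (turned more than 1.2 of 1.45 rad); the second bolt is still locked by the same measures; every loose thing is within 20 mm of where it was (value of joint each of bolt_slide, bolt2_slide above 0.044 m and value of joint each of bolt_turn, bolt2_turn above 1.2 rad and distance of each of tape_lid, scissors, tape_table, stapler, tin, glue from where it was at the start of the episode below 0.02 m); the robot touches nothing.
It fails at once if the knob is forced over across the edge of the slot before it has reached the notch (value of joint bolt_turn above 0.5 rad and value of joint bolt_slide below 0.042 m).
It fails at once if the second bolt is unlocked (value of joint bolt2_turn below 1 rad or value of joint bolt2_slide below 0.042 m).
It fails at once if a loose thing is lifted, carried or pushed away (distance of any of tape_lid, scissors, tape_table, stapler, tin, glue from where it was at the start of the episode above 0.025 m).
It also fails if it takes over 42 s, if anything falls off the work surface, if the arm or the gripper's body presses on something with over 40 N, if the wrist force passes 120 N, or if a joint passes its speed limit or range.

## Working session

There is one attempt and no reset: what is moved stays moved. The work goes in short steps, Python scripts to look and compute and a tool call to move; the robot and the scene stay as the last step left them, time stands still between calls to the robot, and variables do not carry over. Pictures are saved under pics/ and viewed, about 8 in all and at most 12, crops included, and the job is handed in when it is done.

Besides the shell and the picture viewer there is one more tool, called after "Request:" as name(argument=value, ...), one argument or row to a line, values as JSON. servo_tool: Moves the arm, as the interface text tells. Its arguments: {"type":"object","properties":{"series":{"type":"array","items":{"type":"number"}},"force":{"type":"number"}},"required":["series"]}

```bash
ls; mkdir -p pics
python3 - <<'E'
from bench import robot,camera,camera_info
import cv2,numpy as np,json
s=robot.state();print(s['t'],s['tcp_pos'],s['eef_rot'],s['grip_width'])
ims=[]
for n in("scene","side"):
    im=camera(n)[:,:,::-1];cv2.imwrite(f'pics/{n}0.png',im)
    i=camera_info(n);print(n,i['fx'],i['cx'],i['cy'],np.round(i['cam_to_world'],3).tolist())
E
```

```text
pics
0.0 [0.16037105 0.49947291 0.23073652] [[-9.52090010e-01  3.05817438e-01 -5.55108000e-04]
 [ 3.05817888e-01  9.52089345e-01 -1.13953407e-03]
 [ 1.80023023e-04 -1.25470096e-03 -9.99999197e-01]] 1.0012607002598368
scene 502.21593728338195 282.5181463560653 215.31377374528577 [[0.257, 0.643, -0.721, 1.763], [0.966, -0.172, 0.192, -0.286], [-0.001, -0.746, -0.665, 1.265], [0.0, 0.0, 0.0, 1.0]]
side 418.11849494368306 280.04843835755526 210.54674874592553 [[0.804, -0.398, 0.442, 0.015], [-0.595, -0.534, 0.601, -0.702], [-0.003, -0.746, -0.666, 0.963], [0.0, 0.0, 0.0, 1.0]]
```

View pics/scene0.png

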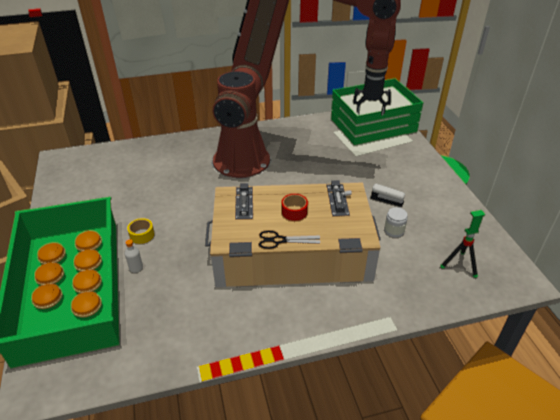

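View pics/side0.png

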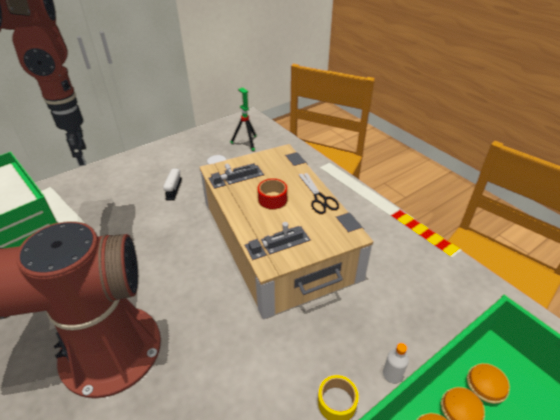

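Both pictures show the chest. The bolt on the -y side (scene ~(244,200), side ~(280,240)) seems to have its knob upright, while the +y one lies down. I'll enlarge both.

Run:
```python
import cv2,numpy as np
a=cv2.imread('pics/scene0.png')[170:300,200:390];b=cv2.imread('pics/side0.png')[140:320,190:380]
a=cv2.resize(a,None,fx=4,fy=4,interpolation=3)[:300,:760]
b=cv2.resize(b[:,:],None,fx=4,fy=4,interpolation=3)
cv2.imwrite('pics/a.png',cv2.resize(cv2.imread('pics/scene0.png')[175:290,200:390],None,fx=4.2,fy=4.2,interpolation=3))
cv2.imwrite('pics/b.png',cv2.resize(cv2.imread('pics/side0.png')[145:285,190:380],None,fx=4.2,fy=4.2,interpolation=3))
```

```text
(no output)
```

View pics/a.png

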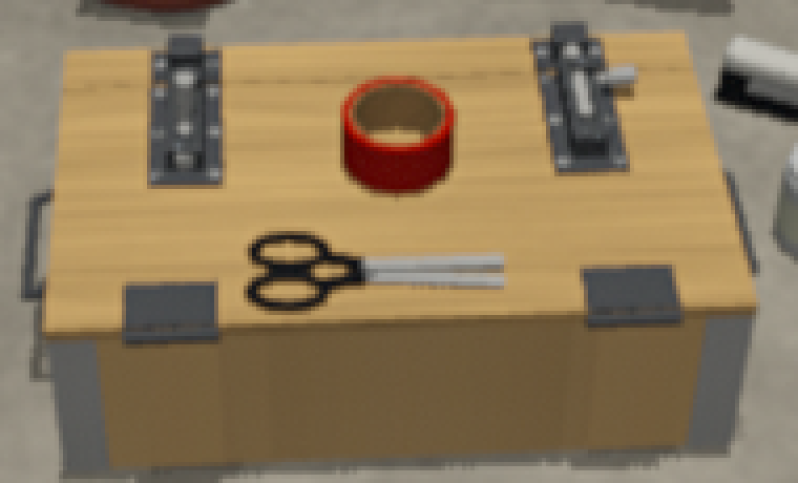

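View pics/b.png

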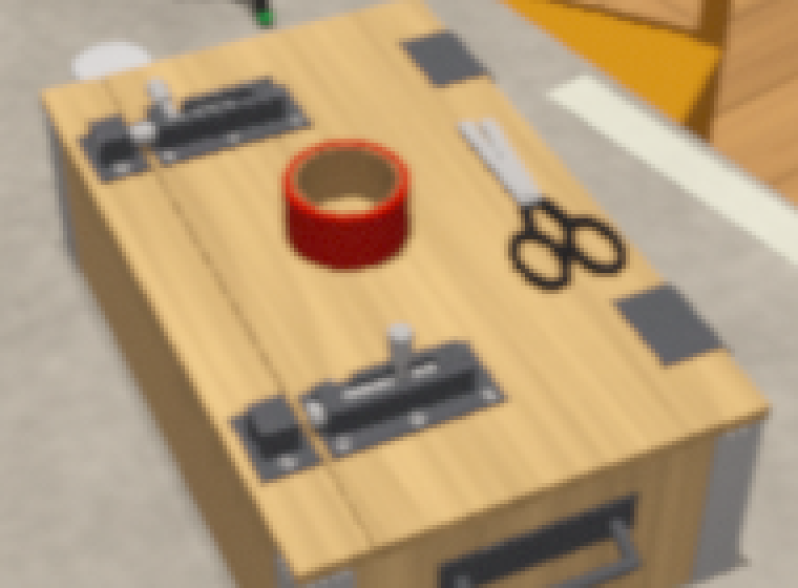

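The -y bolt's knob stands upright (side ~(285,224) top, scene ~(244,192)). The +y bolt is locked with its knob towards +y. Next I'll locate the chest by its top corners and triangulate the knob.

```bash
cat > h.py <<'E'
from bench import robot,camera,camera_info
import cv2,numpy as np
def ray(n,p,i=None):
    i=i or camera_info(n);T=np.array(i['cam_to_world'])
    return T[:3,3],T[:3,:3]@[(p[0]-i['cx'])/i['fx'],(p[1]-i['cy'])/i['fy'],1]
def plane(n,p,z,i=None):
    o,d=ray(n,p,i);return o+d*(z-o[2])/d[2]
def tri(r1,r2):
    (a,u),(b,v)=r1,r2
    s=np.linalg.lstsq(np.c_[u,-v],b-a,rcond=None)[0]
    p,q=a+s[0]*u,b+s[1]*v;return (p+q)/2,np.linalg.norm(p-q)
E
python3 - <<'E'
from h import *
A=lambda x,y:(200+x/4.2-.4,175+y/4.2-.4)
B=lambda x,y:(190+x/4.2-.4,145+y/4.2-.4)
c=[A(66,45),A(688,33),A(757,308),A(43,333)]
d=[B(298,577),B(42,92),B(768,410)]
for n,ps in(("scene",c),("side",d)):
    for p in ps: print(n,plane(n,p,.16).round(4))
print('knob top',tri(ray('scene',A(184,70)),ray('side',B(400,332))))
for p in [A(150,183),A(222,183)]:print('plate rear',plane('scene',p,.162).round(4))
for p in [B(503,395)]:print('plate',plane('side',p,.162).round(4))
print('knob scene/side at z .22',plane('scene',A(184,70),.22),plane('side',B(400,330),.22))
E
```

```text
scene [ 0.3483 -0.1563  0.16  ]
scene [0.4686 0.357  0.16  ]
scene [0.7878 0.2836 0.16  ]
scene [ 0.6778 -0.2265  0.16  ]
side [ 0.3554 -0.1575  0.16  ]
side [0.4652 0.3547 0.16  ]
side [ 0.6695 -0.225   0.16  ]
knob top (array([ 0.48560368, -0.08038258,  0.22322775]), np.float64(0.0023775801352323434))
plate rear [ 0.5401 -0.121   0.162 ]
plate rear [ 0.5547 -0.0667  0.162 ]
plate [ 0.5421 -0.1162  0.162 ]
knob scene/side at z .22 [ 0.48057388 -0.07865412  0.22      ] [ 0.48868252 -0.07772519  0.22      ]
```

```bash
cat >> h.py <<'E'
from scipy.spatial.transform import Rotation as Ro
yaw=-0.217
X=np.array([np.cos(yaw),np.sin(yaw),0]);Y=np.array([-X[1],X[0],0])
# target tool: z down, y along +X(bolt)  -> x = y cross z
RT=np.c_[np.cross(X,[0,0,-1]),X,[0,0,-1.]]
def plan(target,n=5,f=0,step=.05,R=RT):
    s=robot.state();p=np.array(s['tcp_pos']);q=np.array(s['eef_rot'])
    print('t',round(s['t'],2),'p',p.round(4),'F',np.round(s['wrist_force'],1),'w',round(s['grip_width'],3))
    for k in range(n):
        d=np.array(target)-p;d*=min(1,step/(np.linalg.norm(d)+1e-9))
        r=Ro.from_matrix(q.T@R).as_rotvec();a=np.linalg.norm(r);r*=min(1,.149/(a+1e-9))
        print([f]+(q.T@d/.75).round(4).tolist()+(r/np.radians(30)).round(3).tolist())
        p=p+d;q=q@Ro.from_rotvec(r).as_matrix()
E
python3 -c "
from h import *
plan([.485,-.079,.31])"
```

```text
t 0.1 p [0.1604 0.4995 0.2308] F [ 0.2  0.1 -0.5] w 0.998
[0, -0.0485, -0.0451, -0.0079, -0.0, 0.0, 0.285]
[0, -0.0546, -0.0374, -0.0079, -0.0, 0.0, 0.285]
[0, -0.0596, -0.0288, -0.0079, -0.0, 0.0, 0.285]
[0, -0.0632, -0.0197, -0.0079, -0.0, 0.0, 0.285]
[0, -0.0654, -0.0101, -0.0079, -0.0, 0.0, 0.285]
```

Request:
servo_tool(
  series=[0,0,0,-0.06,0,0,0,0,-0.048,-0.045,-0.02,0,0,0.28,0,-0.054,-0.037,-0.01,0,0,0.28,0,-0.06,-0.029,0,0,0,0.28,0,-0.063,-0.02,0,0,0,0.28],
  force=20,
)

```text
t: 0.6
tcp_pos: [0.2555, 0.3279, 0.2983]
eef_rot: [[-0.617, 0.787, -0.001], [0.787, 0.617, -0.004], [-0.002, -0.003, -1.0]]
wrist_force: [1.2, 0.4, 0.0]
grip_width: 0.999
```

```bash
python3 -c "
from h import *
plan([.485,-.079,.31])"
```

```text
t 0.6 p [0.2555 0.3279 0.2983] F [1.2 0.4 0. ] w 0.999
[0, -0.0659, -0.01, -0.0015, -0.001, 0.001, 0.285]
[0, -0.0666, -0.0001, -0.0015, -0.001, 0.001, 0.285]
[0, -0.0659, 0.0098, -0.0016, -0.001, 0.001, 0.285]
[0, -0.0638, 0.0194, -0.0016, -0.001, 0.001, 0.285]
[0, -0.0602, 0.0287, -0.0016, -0.001, 0.001, 0.285]
```

Request:
servo_tool(
  series=[0,-0.066,-0.01,-0.002,0,0,0.285,0,-0.066,0,-0.002,0,0,0.285,0,-0.066,0.01,-0.002,0,0,0.285,0,-0.064,0.019,-0.002,0,0,0.285,0,-0.06,0.029,-0.002,0,0,0.285],
)

```text
t: 1.1
tcp_pos: [0.3755, 0.1083, 0.3063]
eef_rot: [[0.086, 0.996, -0.0], [0.996, -0.086, -0.003], [-0.003, 0.0, -1.0]]
wrist_force: [0.4, 1.1, 0.4]
grip_width: 0.999
```

```bash
python3 -c "
from h import *
plan([.485,-.079,.31])"
```

```text
t 1.1 p [0.3755 0.1083 0.3063] F [0.4 1.1 0.4] w 0.999
[0, -0.0544, 0.0385, -0.0009, 0.001, 0.006, 0.25]
[0, -0.0489, 0.0452, -0.0011, -0.0, -0.0, 0.0]
[0, -0.0489, 0.0452, -0.0011, -0.0, -0.0, 0.0]
[0, -0.0489, 0.0452, -0.0011, -0.0, 0.0, 0.0]
[0, -0.0167, 0.0154, -0.0004, -0.0, 0.0, 0.0]
```

Request:
servo_tool(
  series=[0.5,-0.054,0.038,-0.001,0,0,0.25,0.5,-0.049,0.045,-0.001,0,0,0,0.5,-0.049,0.045,-0.001,0,0,0,0.5,-0.049,0.045,-0.001,0,0,0,0.5,-0.017,0.015,0,0,0,0],
)

```text
t: 1.6
tcp_pos: [0.4818, -0.0854, 0.3091]
eef_rot: [[0.231, 0.973, 0.0], [0.973, -0.231, -0.003], [-0.003, 0.001, -1.0]]
wrist_force: [0.0, 0.0, -0.1]
grip_width: 0.501
```

Run:
```python
from h import *
import json
plan([.485,-.079,.31])
i=camera_info('wrist');json.dump({k:np.array(v).tolist() for k,v in i.items()},open('w1.json','w'))
im=camera('wrist')[:,:,::-1];cv2.imwrite('pics/w1.png',im)
print(np.round(i['cam_to_world'],3),i['fx'],i['cx'],i['cy'])
```

```text
t 1.6 p [ 0.4818 -0.0854  0.3091] F [ 0.   0.  -0.1] w 0.501
[0, 0.0093, 0.0022, -0.0012, 0.002, 0.006, -0.032]
[0, 0.0, 0.0, 0.0, 0.0, 0.0, 0.0]
[0, 0.0, 0.0, 0.0, 0.0, 0.0, 0.0]
[0, 0.0, 0.0, 0.0, 0.0, 0.0, 0.0]
[0, 0.0, 0.0, 0.0, 0.0, 0.0, 0.0]
[[ 0.973 -0.221 -0.067  0.499]
 [-0.231 -0.93  -0.284 -0.014]
 [ 0.     0.292 -0.956  0.452]
 [ 0.     0.     0.     1.   ]] 312.43500130772264 277.53746542603216 206.88967187560746
```

View pics/w1.png

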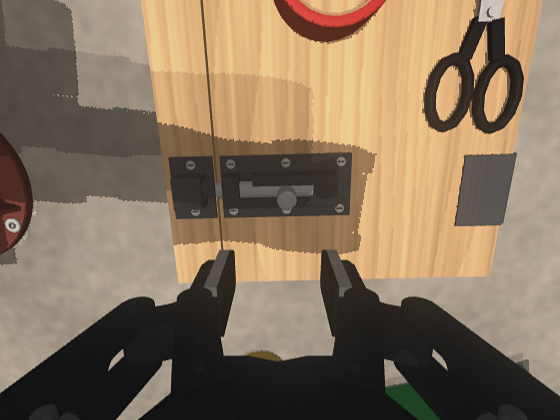

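The wrist picture shows the drawn bolt: upright knob head at about (286,199), slot from about (240,189) to (313,190), plate corners about (220,156), (350,152), (349,214), and the rail/lid gap line from (205,0) to (222,250).

Run:
```python
from h import *
import json
i=json.load(open('w1.json'))
P=lambda p,z:plane('',p,z,i)
k=P((286,198),.22);print('knob top',k)
c=[P(p,.162) for p in((220,156),(350,152),(349,214),(222,217))]
print(np.round(c,4)); 
for a,b in((0,1),(3,2),(3,0),(2,1)):
    d=c[b]-c[a];print(np.linalg.norm(d),np.arctan2(d[1],d[0]))
g=P((222,250),.16)-P((205,0),.16);print('gap yaw',np.arctan2(g[1],g[0])+np.pi/2)
print('screws', P((231,164),.164),P((341,161),.164),P((234,210),.164),P((340,208),.164))
```

```text
knob top [ 0.49080533 -0.07706589  0.22      ]
[[ 0.4384 -0.0396  0.162 ]
 [ 0.5558 -0.0638  0.162 ]
 [ 0.5449 -0.123   0.162 ]
 [ 0.4234 -0.0972  0.162 ]]
0.11987191592366891 -0.2029677565034939
0.12418977365803881 -0.20872026454448375
0.05950311616239631 1.3164138989022458
0.0601520372335553 1.3887407323671759
gap yaw -0.22314147439066412
screws [ 0.44664009 -0.04888765  0.164     ] [ 0.54601096 -0.06967704  0.164     ] [ 0.43725631 -0.09247812  0.164     ] [ 0.53719967 -0.11418294  0.164     ]
```

```bash
sed -i 's/^yaw=.*/yaw=-0.214/' h.py; python3 -c "
from h import *
plan([.4905,-.078,.31],1);plan([.4905,-.078,.192],4,.5)"
```

```text
t 1.65 p [ 0.4821 -0.086   0.3089] F [-0.7 -1.1 -0.4] w 0.503
[0, 0.013, 0.0084, -0.0016, 0.001, 0.007, -0.038]
t 1.65 p [ 0.4821 -0.086   0.3089] F [-0.7 -1.1 -0.4] w 0.503
[0.5, 0.0058, 0.0035, 0.0663, 0.001, 0.007, -0.038]
[0.5, 0.0055, 0.0037, 0.0663, 0.0, 0.0, -0.0]
[0.5, 0.0019, 0.0013, 0.0231, 0.0, 0.0, -0.0]
[0.5, 0.0, 0.0, 0.0, 0.0, 0.0, -0.0]
```

Request:
servo_tool(
  series=[0.5,0.013,0.0084,0,0,0.007,-0.038,0.5,0,0,0.06,0,0,0,0.5,0,0,0.045,0,0,0,0.5,0,0,0.01,0,0,0],
)

```text
t: 2.05
tcp_pos: [0.4924, -0.0743, 0.2213]
eef_rot: [[0.208, 0.978, 0.003], [0.978, -0.208, 0.001], [0.002, 0.003, -1.0]]
wrist_force: [-1.0, -0.5, 0.7]
grip_width: 0.498
```

```bash
python3 -c "
from h import *
plan([.4905,-.078,.192],2,.5)"
```

```text
t 2.05 p [ 0.4924 -0.0743  0.2213] F [-1.  -0.5  0.7] w 0.498
[0.5, -0.0054, -0.0015, 0.0391, 0.006, -0.004, 0.008]
[0.5, 0.0, 0.0, 0.0, 0.0, 0.0, -0.0]
```

Clear of the knob head's height so far (tip at 0.221); now down around it and close.

Request:
servo_tool(
  series=[0.5,-0.005,-0.001,0.025,0,0,0,0.5,0,0,0.012,0,0,0,0.5,0,0,0,0,0,0],
)

```text
t: 2.35
tcp_pos: [0.4909, -0.074, 0.194]
eef_rot: [[0.203, 0.979, 0.003], [0.979, -0.203, 0.003], [0.003, 0.002, -1.0]]
wrist_force: [0.1, -0.3, 0.8]
grip_width: 0.496
```

Request:
servo_tool(
  series=[0.9,0,0,0,0,0,0,0.9,0,0,0,0,0,0,0.9,0,0,0,0,0,0,0.9,0,0,0,0,0,0],
  force=20,
)

```text
t: 2.75
tcp_pos: [0.4918, -0.0732, 0.1963]
eef_rot: [[0.201, 0.979, 0.005], [0.979, -0.201, 0.002], [0.003, 0.004, -1.0]]
wrist_force: [1.0, -1.8, -9.3]
grip_width: 0.176
```

```bash
python3 -c "
from h import *
plan([.4905,-.078,.192],1,.9)
cv2.imwrite('pics/w2.png',camera('wrist')[:,:,::-1])"
```

```text
t 2.75 p [ 0.4918 -0.0732  0.1963] F [ 1.  -1.8 -9.3] w 0.176
[0.9, -0.0066, -0.0004, 0.0057, 0.008, -0.005, 0.021]
```

View pics/w2.png

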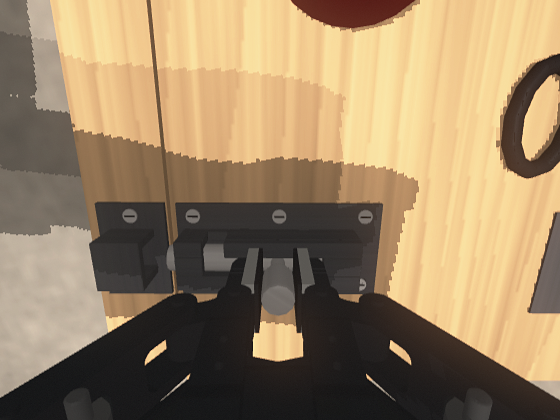

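The knob head at about (278,290) is held between the pads (opening ≈15 mm, head 16 mm). Now I'll push it home along tool -y.

Request:
servo_tool(
  series=[0.9,0,-0.014,0,0,0,0,0.9,0,-0.014,0,0,0,0,0.9,0,-0.014,0,0,0,0],
)

```text
t: 3.1
tcp_pos: [0.4631, -0.0672, 0.1963]
eef_rot: [[0.202, 0.979, 0.01], [0.979, -0.202, 0.002], [0.004, 0.009, -1.0]]
wrist_force: [4.8, -0.4, -8.9]
grip_width: 0.171
```

```bash
python3 -c "
from h import *
s=np.array([.4918,-.0732,.196])
plan(s-.05*X,4,.9,.012)
d=np.array(robot.state()['tcp_pos'])-s;print('along',d@X,'lat',d@Y)"
```

```text
t 3.1 p [ 0.4631 -0.0672  0.1963] F [ 4.8 -0.4 -8.9] w 0.171
[0.9, 0.0003, -0.016, 0.0001, 0.018, -0.008, 0.021]
[0.9, 0.0001, -0.0115, 0.0002, 0.0, -0.0, -0.0]
[0.9, 0.0, 0.0, 0.0, 0.0, 0.0, -0.0]
[0.9, 0.0, 0.0, 0.0, 0.0, 0.0, -0.0]
along -0.029344428572663193 lat -0.0001940901182039385
```

Request:
servo_tool(
  series=[0.9,0,-0.014,0,0,0,0.02,0.9,0,-0.01,0,0,0,0,0.9,0,-0.006,0,0,0,0,0.9,0,-0.006,0,0,0,0],
)

```text
t: 3.5
tcp_pos: [0.4542, -0.0665, 0.201]
eef_rot: [[0.213, 0.976, 0.051], [0.977, -0.213, -0.007], [0.004, 0.051, -0.999]]
wrist_force: [23.7, -5.4, -17.5]
grip_width: 0.179
```

```bash
python3 -c "
from h import *
s=np.array([.4918,-.0732,.196])
plan(s-.05*X,1,.9,.012)
d=np.array(robot.state()['tcp_pos'])-s;print('along',d@X,'lat',d@Y)"
```

```text
t 3.5 p [ 0.4542 -0.0665  0.201 ] F [ 23.7  -5.4 -17.5] w 0.179
[0.9, 0.0018, -0.0149, 0.0054, 0.097, -0.007, -0.002]
along -0.03819670565544892 lat -0.0014476595764715942
```

Firm resistance after 38 mm with the tool tilting slightly, so I'll look.

```bash
python3 -c "
from h import *
a=camera('wrist')[:,:,::-1];b=camera('side')[140:320,190:380,::-1]
cv2.imwrite('pics/w3.png',np.hstack([cv2.resize(a[150:420,60:420],(440,330)),cv2.resize(b,(348,330),interpolation=3)]))"
```

```text
(no output)
```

View pics/w3.png

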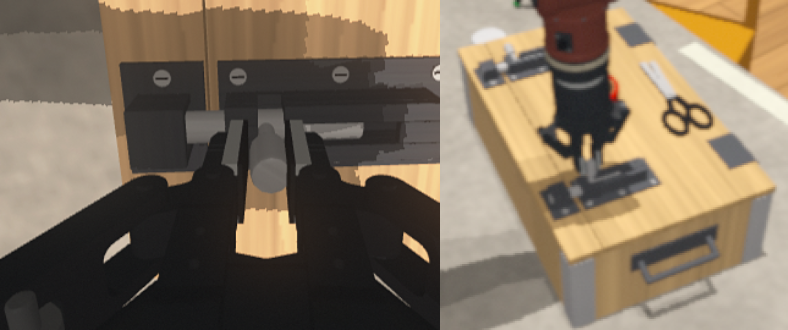

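Run:
```python
from h import *
A=lambda x,y:(200+x/4.2-.4,175+y/4.2-.4)
B=lambda x,y:(190+x/4.2-.4,145+y/4.2-.4)
for n,p in(('scene',A(618,77)),('side',B(160,96))):
    q=plane(n,p,.178);print(q,'X',q@X,'Y',q@Y)
s=robot.state();p=np.array(s['tcp_pos']);q=p-.012*np.array(s['eef_rot'])[:,2];print('now knob X',q@X,'Y',q@Y)
```

```text
[0.52937349 0.26968244 0.178     ] X 0.46002553495968224 Y 0.3759540163494943
[0.52458225 0.27278077 0.178     ] X 0.4546855949883182 Y 0.3779641523034773
now knob X 0.45731836454905594 Y 0.03133501997909528
```

The bolt's knob sits at X = 0.457 and the locked bolt's at 0.455–0.460, so it is home. I'll release it, lift, close, and move to its -y side.

Request:
servo_tool(
  series=[0.5,0,0,0,0,0,0,0.5,0,0,0,0,0,0,0.5,0,0,-0.04,0.09,0,0,0.5,0,0,-0.06,0,0,0],
)

```text
t: 4.0
tcp_pos: [0.4469, -0.0652, 0.275]
eef_rot: [[0.215, 0.977, -0.005], [0.977, -0.215, 0.005], [0.004, -0.006, -1.0]]
wrist_force: [1.4, 0.6, 0.3]
grip_width: 0.501
```

```bash
python3 -c "
from h import *
plan(X*.458-Y*.006+[0,0,.26],4,1)"
```

```text
t 4.0 p [ 0.4469 -0.0652  0.275 ] F [1.4 0.6 0.3] w 0.501
[1, -0.0496, 0.0102, 0.0197, -0.011, -0.008, -0.005]
[1, 0.0, 0.0, 0.0, -0.0, -0.0, -0.0]
[1, 0.0, 0.0, 0.0, 0.0, -0.0, 0.0]
[1, 0.0, 0.0, 0.0, 0.0, -0.0, 0.0]
```

Request:
servo_tool(
  series=[1,-0.05,0.01,0,-0.01,-0.008,0,1,0,0,0.02,0,0,0,1,0,0,0.04,0,0,0,1,0,0,0.03,0,0,0],
)

```text
t: 4.4
tcp_pos: [0.4487, -0.1063, 0.2156]
eef_rot: [[0.215, 0.976, 0.012], [0.977, -0.215, -0.006], [-0.003, 0.013, -1.0]]
wrist_force: [0.3, -0.7, -1.2]
grip_width: -0.0
```

```bash
python3 -c "
from h import *
cv2.imwrite('pics/w4.png',camera('wrist')[:,:,::-1])
plan(X*.458-Y*.006+[0,0,.2],2,1)"
```

```text
t 4.45 p [ 0.4472 -0.1056  0.2127] F [-1.6  0.7 -4.1] w 0.0
[1, 0.0029, -0.002, 0.0169, 0.017, 0.005, -0.006]
[1, 0.0, 0.0, 0.0, -0.0, -0.0, -0.0]
```

View pics/w4.png

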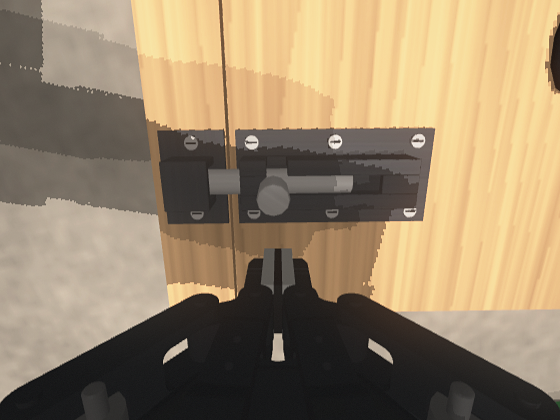

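The knob (273,196) stands at the corner in line with the notch (277,160), the rod reaches into the keep, and the closed fingers (278,270) are lined up on the -y side. Now down and push towards +y.

Request:
servo_tool(
  series=[1,0.003,-0.002,0.017,0.017,0,0,1,0.02,0,0,0,0,0,1,0.02,0,0,0,0,0],
)

```text
t: 4.75
tcp_pos: [0.4507, -0.0743, 0.1995]
eef_rot: [[0.219, 0.976, -0.005], [0.976, -0.219, -0.004], [-0.005, -0.004, -1.0]]
wrist_force: [-1.2, -4.7, -0.7]
grip_width: 0.001
```

```bash
python3 -c "
from h import *
plan(X*.458+Y*.046+[0,0,.2],4,1,.012)"
```

```text
t 4.75 p [ 0.4507 -0.0743  0.1995] F [-1.2 -4.7 -0.7] w 0.001
[1, 0.016, 0.0011, -0.0004, -0.007, 0.01, -0.012]
[1, 0.0146, 0.0011, -0.0003, -0.0, -0.0, 0.0]
[1, 0.0, 0.0, 0.0, 0.0, -0.0, 0.0]
[1, 0.0, 0.0, 0.0, 0.0, 0.0, 0.0]
```

Request:
servo_tool(
  series=[1,0.016,0.001,0,0,0.01,0,1,0.016,0.001,0,0,0,0,1,0.004,0,0,0,0,0],
)

```text
t: 5.05
tcp_pos: [0.4583, -0.0461, 0.2003]
eef_rot: [[0.218, 0.976, -0.004], [0.976, -0.218, 0.0], [-0.001, -0.004, -1.0]]
wrist_force: [-0.2, -0.5, 0.4]
grip_width: 0.001
```

```bash
python3 -c "
from h import *
cv2.imwrite('pics/w5.png',camera('wrist')[:,:,::-1])
plan(X*.458+Y*.061+[0,0,.23],4,1,.05)"
```

```text
t 5.1 p [ 0.4583 -0.0461  0.2003] F [0.3 0.2 1.3] w 0.001
[1, 0.0117, 0.0003, -0.0396, -0.007, 0.001, -0.011]
[1, 0.0, 0.0, 0.0, -0.0, 0.0, 0.0]
[1, 0.0, 0.0, 0.0, 0.0, -0.0, 0.0]
[1, 0.0, 0.0, 0.0, 0.0, 0.0, 0.0]
```

View pics/w5.png

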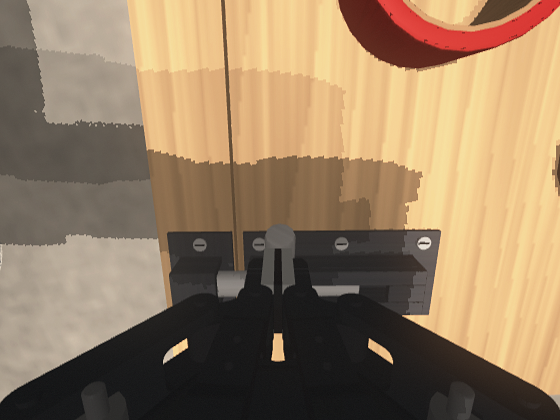

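The knob now leans over into the notch, its head end at (280,237) and its stem in line with the slot corner. I'll lift, shift further +y, and press down.

Request:
servo_tool(
  series=[1,0,0,-0.035,0,0,0,1,0.016,0,0,0,0,-0.01,1,0,0,0.02,0,0,0,1,0,0,0.016,0,0,0,1,0,0,0.01,0,0,0],
)

```text
t: 5.6
tcp_pos: [0.4626, -0.0319, 0.1929]
eef_rot: [[0.21, 0.978, 0.0], [0.978, -0.21, 0.003], [0.003, -0.001, -1.0]]
wrist_force: [-0.4, 2.1, 4.0]
grip_width: 0.002
```

```bash
python3 -c "
from h import *
plan(X*.458+Y*.063+[0,0,.183],3,1,.008)"
```

```text
t 5.6 p [ 0.4626 -0.0319  0.1929] F [-0.4  2.1  4. ] w 0.002
[1, -0.004, -0.0008, 0.0098, -0.001, -0.007, 0.004]
[1, -0.0014, -0.0003, 0.0034, -0.0, 0.0, 0.0]
[1, 0.0, 0.0, 0.0, -0.0, 0.0, 0.0]
```

Request:
servo_tool(
  series=[1,-0.003,0,0.007,0,0,0,1,0,0,0.005,0,0,0,1,0,0,0.004,0,0,0],
)

```text
t: 5.9
tcp_pos: [0.4641, -0.0337, 0.1824]
eef_rot: [[0.21, 0.978, 0.005], [0.978, -0.21, 0.004], [0.005, 0.004, -1.0]]
wrist_force: [-3.9, 4.0, 40.7]
grip_width: 0.002
```

The force rose to 40 N at tip z = 0.182, where the level head's top should be (~0.184), so the knob is at its stop. I'll retract and check.

Request:
servo_tool(
  series=[1,0,0,-0.02,0,0,0,1,0,0,-0.05,0,0,0,1,-0.05,0,-0.05,0,0,0,1,-0.05,0,-0.02,0,0,0,1,0,0,0,0,0,0],
)

```text
t: 6.4
tcp_pos: [0.4475, -0.1088, 0.2895]
eef_rot: [[0.208, 0.978, 0.005], [0.978, -0.208, 0.001], [0.002, 0.004, -1.0]]
wrist_force: [0.3, 0.2, 0.2]
grip_width: 0.001
```

```bash
python3 -c "
from h import *
a=camera('wrist')[:,:,::-1];b=camera('side')[140:320,190:380,::-1];c=camera('scene')[160:300,190:390,::-1]
cv2.imwrite('pics/w6.png',np.hstack([cv2.resize(a,(440,330)),cv2.resize(b,(348,330),interpolation=3)]))
old=cv2.imread('pics/scene0.png');print(robot.state()['wrist_force'],robot.state()['t'])"
```

```text
[0.60338363 0.03868543 0.54166099] 6.55
```

View pics/w6.png

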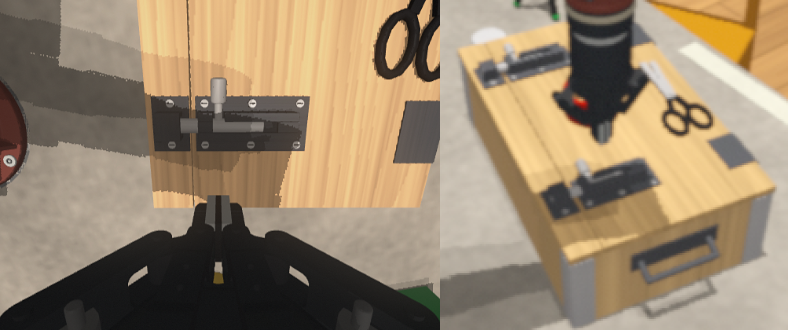

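The knob lies flat in the notch towards +y (head at about (218,88)), the rod is in the keep, the second bolt looks unchanged and the arm is clear. Handing in.

```bash
python3 -c "
from bench import robot
print(robot.hand_in())"
```

```text
the job is handed in; nothing more can be done
None
```

The drawn-back bolt, on the right (-y) side of the lid, is now home and locked, and I handed the job in at about 6.6 s. The hand-in gave no verdict.

**How it was done:** I gripped the knob lightly and slid it until it hit its stop. Then I pushed it over into the notch with the closed fingers and pressed it down from above.

**Last checks:**
- **Travel:** the knob stopped at 0.457 m along the chest's x direction, against 0.455–0.460 m for the locked bolt. The rod shows in its keep.
- **Turn:** the knob met its stop at about 40 N with the fingertip at z = 0.182 m, close to the expected 0.184 m. The last picture shows it lying flat towards +y.
- **Clear of everything:** the arm was lifted clear and the wrist force was near zero.

**What did not go as expected:**
- **Shorter slide:** the knob moved only about 38 mm before the stop, not 50 mm, and the tool tilted slightly with about 24 N on it. I took it that the bolt had started partly forward.
- **Loose things:** I judged the second bolt and the scissors unmoved by eye from the last picture. The arm partly hid the red tape roll there, and I did not recheck the things on the table. The tool never went down near any of the loose things.

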